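Index the die turret and clinch a rivet on a bench press

ROBOT

A 7-joint arm with a two-finger parallel gripper is mounted at the origin on the work surface. World frame = base frame: x ahead of the robot, y to its left, z up, the work surface at z = 0. Lengths are in m, angles in rad, forces in N, time in s.
With the tool pointing down it reaches from about 0.35 to 0.9 m from the base axis. Payload 8.1 kg.
Tool frame: the origin (TCP) lies between the finger pads; the fingertips stand 19 mm ahead of it and the grasp point (between the pads) is the TCP; y points along the fingers, x is the direction in which the jaws open and shut, and the axes are right-handed (so a half turn about y gives the same grasp; the last joint's range is limited). The gripper opens to 92 mm and grips with 3 to 60 N. Pads are 19 mm wide; open, the fingers measure 130 mm over their backs; the gripper's body (75 mm by 190 mm) begins 47 mm behind the grasp point.
Start: joints at [1.065, 0.434, 0.025, 1.573, -0.012, 1.134, -0.075], TCP at [0.245, -0.575, 0.246] pointing down, gripper open.
Joint ranges: [-2.62, 2.62], [-0.44, 2.09], [-1.27, 1.32], [0.08, 2.57], [-1.32, 4.46], [0.12, 2], [-2.74, 2.74]. Speed limits (rad/s): [2.22, 2.22, 3.01, 3.01, 3.14, 3.14, 3.14].

INTERFACE

Orientations are given as a rotation vector (axis times angle).
In Python, from cell import arm gives the robot as it stands.
- The arm moves only by the tool move_arm, never from a script. Its argument "series" is a list of rows, each an object of numbers: "x", "y", "z": the shift along the tool's x, y, z in cm; "rx", "ry", "rz": the turn, a rotation vector about the tool's x, y, z in rad. In form: [{"x": .., "y": .., "z": .., "rx": .., "ry": .., "rz": ..}, ...]. A call has 1 to 12 rows; each row shifts and turns the pose as measured when the row begins, along the tool's axes as they then stand; what a row does not reach is not made up. A row lasts 1/8 s, in which the tool goes at most 62.5 mm and 10.7 degrees, less where a joint would pass 70% of its speed; a pose out of reach is approached as far as the arm can. A call is refused whole if a number of a shift passes 6.25 or a number of a turn 0.188, either way. A call with a gripper value outside its range is refused whole. "jaw" is the finger opening in cm, from 0 to 9.18, set as the call begins (left out, the last holds). The fingers move at their own pace and stop on an object; "newtons" is the grip in N (left out, the last holds). Time passes only in rows, so rows that do not move let the fingers close. It gives the time, the measured TCP pose, the force and the opening at its end, in the units of the state.
- arm.observe(): the state, without advancing time (a new reading comes with each control period).
- arm.get_image(name): name is "scene" or "top" or "wrist"; returns the picture (480x640x3 uint8, blue, green, red); there is no depth.
- arm.camera_params(name): a dict with "K" (3x3 intrinsics, pixels), "k1" (the pictures are not rectified: a ray, as slopes to the right and down, at radius r is drawn at 1 + k1 r^2 times it, then the intrinsics apply), "R" (3x3) and "t" (3): a world point X has camera coordinates R X + t; the wrist camera has in their place "tool_from_camera" (4x4, takes a point from camera to tool coordinates, whose origin is the TCP and whose axes are the tool frame's). Camera axes: x right, y down, z forward; pixel columns grow to the right and rows downward; lengths in m; the calibration is good to about 2 mm. A picture is of the moment at which its call begins: read the wrist's pose just before it. camera_params takes no time and is no camera call.
- arm.sign_off(): hands the job in, once; it reports no verdict.
The state is a dict: "clock": time; "joints": joint angles; "dq": joint speeds; "joint_efforts": joint torques, N m; "position": TCP position; "ee_rot": TCP orientation; "force": force on the tool from outside, world axes, zero at the start; "ft_torque": the same for the moment, N m; "width": opening from 0.0 (shut) to 1.0 (fully open).
Only numpy, scipy, OpenCV 4.12 (cv2) and the standard library are available. Lean on these libraries where they do the work, as an engineer would, in place of code of your own. Each camera call takes 0.05 s, during which the arm holds its last target.

TASK

On the riveting press, push the turret round clockwise (seen from above) by its upright pegs, click by click, until the third die counted anticlockwise from the one square die has clicked in under the ram; do not go past it and do not force it. Only then press the black palm cap straight down until you feel the ram stop on the rivet, keep leaning on it for one second with about 18 newtons (25 or more on the cap or on the turret spoils the job), and let the ram rise again. Leave the roll of tape and the white tub beside the press where they are.

Things in the scene. Friction and masses are not known exactly. Their poses are not given: they have to be found in the camera images.
- press: Grey bench press, fixed. Origin on the table on the turret's axis; +x runs from the axis to the ram (55 mm out) and the column (45 x 70 mm, 118 to 162 mm out, 160 mm high), z up. The column's head, 50 mm wide, 125 to 160 mm above the table, reaches in over the turret to 38 mm from the axis; the rest of the turret is open above. Base plate 280 x 200 x 16 mm.
- turret: Aluminium disc, 180 mm across, underside 40 and top face 54 mm above the table; origin on the table on its axis, turns about z only. Eight dies stand on it on a circle of 55 mm radius, 45 degrees apart, tops 66 mm above the table: seven round, 26 mm, one square, 28 mm. All hold brass rivets 8 mm thick. The wanted die lies on the turret's own +x.
- axis_top (a point): Centre of the turret's top face, on its axis (a hub 36 mm across stands 10 mm up here). A hidden spring roller makes a click each 45 degrees, one with each die under the ram. From rest, a push of 4 to 8 N on a peg climbs out of the click; the push fades to nothing half-way (22.5 degrees), then the turret springs on by itself into the next click.
- peg (a point): Top centre of one of the four equal steel push pegs, 90 degrees apart: round, 12 mm thick, 40 mm tall, tops 94 mm above the table, on a circle of 80 mm radius about the turret's axis, each just outside every second die. This one is 45 degrees anticlockwise of the wanted die. The gap between two pegs is about 100 mm.
- target_die (a point): Centre of the top of the wanted die, the third anticlockwise from the square one: round, 26 mm, 66 mm above the table. It must end clicked in under the ram (within 3.5 mm of its axis). At the start it rests 1 to 3 clicks short, so the turret needs 1 to 3 clicks clockwise; a stop blocks the way round the other side.
- square_die (a point): Centre of the top of the square die, 66 mm above the table, 55 mm from the turret's axis. Count dies from here.
- ram: Steel ram, 14 mm thick, upright in the press's head. Origin at the centre of its foot, 100 mm above the table when up. Moves straight down only; a light spring (3 to 5 N) lifts it again. It meets the rivet after 20 to 30 mm of travel: how tall the rivet stands differs each time and is not given, so feel for it. Travel ends at 34 mm.
- cap_top (a point): Centre of the top of the black palm cap on the ram, on the ram's axis: 46 mm across, flat top 36 mm across, 218 mm above the table when up. Push it straight down. The cap is sprung on the ram: once the ram has stopped on the rivet the push grows by about 4 N for each further mm.
- tape_mid (a point): Middle of the roll of tape lying flat beside the press: 90 mm across, 22 mm high. Not to be moved.
- tub_mid (a point): Middle of the small white open tub beside the press: 68 mm across, 45 mm high. Not to be moved.

How it is judged:
On the way, in this order (a step that is already met when the one before it is completed fails the run):
1. the wanted die has clicked in under the ram, with the ram still up (y of target_die in the frame of press between -0.0035 and 0.0035 m and x of target_die in the frame of press above 0.04 m and angular speed of turret below 0.1 rad/s and z of ram in the frame of press above 0.094 m), for 0.2 s.
2. the ram is held on the rivet with 8 N or more for half a second (contact force between ram and turret above 8 N), for 0.5 s.
At the end, for the whole second after the job is handed in: The wanted die (third anticlockwise from the square one) is within 3.5 mm of the ram's axis with the turret at rest, its rivet has been clinched, and the ram is up again (foot within 5 mm of its top position) (horizontal distance between target_die and ram below 0.0035 m and z of ram in the frame of press above 0.095 m and angular speed of turret below 0.1 rad/s); the robot touches nothing.
It fails at once if the turret is turned past the wanted die (by more than 20 mm at the die) (y of target_die in the frame of press below -0.02 m).
It fails at once if the ram is brought down more than 8 mm while the wanted die is not within 5 mm of its axis (z of ram in the frame of press below 0.092 m and horizontal distance between target_die and ram above 0.005 m).
It fails at once if the fingers push the palm cap with 25 N or more (contact force between the fingers and ram above 25 N).
It fails at once if the fingers push the turret with 25 N or more (contact force between the fingers and turret above 25 N).
It fails at once if the tape or the tub is moved more than 20 mm (distance of any of tape_mid, tub_mid from where it was at the start of the episode above 0.02 m).
It also fails if it takes over 61 s, if anything falls off the work surface, if the arm or the gripper's body presses on something with over 40 N, if the wrist force passes 120 N, or if a joint passes its speed limit or range.

## Working session

There is one attempt and no reset: what is moved stays moved. The work goes in short steps, Python scripts to look and compute and a tool call to move; the robot and the scene stay as the last step left them, time stands still between calls to the robot, and variables do not carry over. Pictures are saved under pics/ and viewed, and the job is handed in when it is done.

Besides the shell and the picture viewer there is one more tool, called as name(argument=value, ...), one argument or row to a line, values as JSON. move_arm: Moves the arm, as the interface text tells. Its arguments: {"type":"object","properties":{"series":{"type":"array","items":{"type":"object","properties":{"x":{"type":"number"},"y":{"type":"number"},"z":{"type":"number"},"rx":{"type":"number"},"ry":{"type":"number"},"rz":{"type":"number"}}}},"jaw":{"type":"number"},"newtons":{"type":"number"}},"required":["series"]}

```bash
ls; mkdir -p pics; python3 - <<'E'
from cell import arm
import cv2
print(arm.observe())
for n in("scene","top","wrist"):
    cv2.imwrite(f"pics/{n}0.png",arm.get_image(n)); print(n,arm.camera_params(n))
E
```

```text
pics
{'clock': 0.0, 'joints': array([ 1.06539406,  0.43522655,  0.02502526,  1.57407471, -0.01158151,
        1.13397576, -0.07510231]), 'dq': array([-0.00219291, -0.00096603, -0.00022969,  0.00094267,  0.00242671,
        0.00019453,  0.00138809]), 'joint_efforts': array([-1.06151205e-03, -6.67854524e+01,  9.84310247e-01, -3.14449811e+01,
       -6.06885902e-02,  4.30893211e-02,  1.37291195e-04]), 'position': array([ 0.24473596, -0.57458951,  0.244952  ]), 'ee_rot': array([-1.37250436,  0.90870161, -0.90643914]), 'force': array([-0.07189295, -0.4827787 ,  0.29659449]), 'ft_torque': array([-0.02129549,  0.02223127,  0.00170543]), 'width': 1.0006797479398393}
scene {'K': array([[498.24701958,   0.        , 317.63705475],
       [  0.        , 498.24701958, 226.45185564],
       [  0.        ,   0.        ,   1.        ]]), 'k1': -0.13512126510885974, 'R': array([[ 0.6310142 ,  0.77576898,  0.00189034],
       [ 0.56452313, -0.45751173, -0.68702012],
       [-0.53210405,  0.43458659, -0.72663593]]), 't': array([-0.39351582, -0.23576811,  1.25138703])}
top {'K': array([[557.7287319 ,   
[... 216 characters left out ...]
   [-0.99848628,  0.02467018, -0.04915826],
       [ 0.04920918,  0.00146082, -0.99878743]]), 't': array([0.0373629 , 0.59139882, 1.1901233 ])}
wrist {'K': array([[334.03035778,   0.        , 322.76657387],
       [  0.        , 334.03035778, 241.95223374],
       [  0.        ,   0.        ,   1.        ]]), 'k1': -0.03236348324928271, 'tool_from_camera': array([[ 9.99999867e-01, -5.10136272e-04,  7.50113636e-05,
        -9.73335783e-05],
       [-2.07576022e-04, -2.65123173e-01,  9.64214530e-01,
        -1.37890918e-01],
       [-4.71993555e-04, -9.64214417e-01, -2.65123244e-01,
         7.01521984e-02],
       [ 0.00000000e+00,  0.00000000e+00,  0.00000000e+00,
         1.00000000e+00]])}
```

View pics/scene0.png

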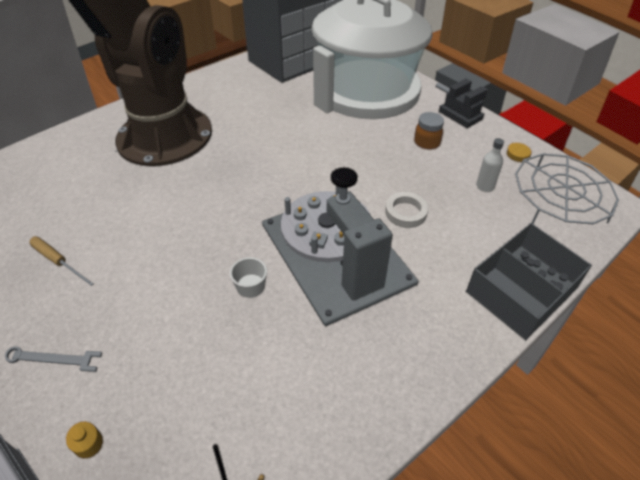

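View pics/top0.png

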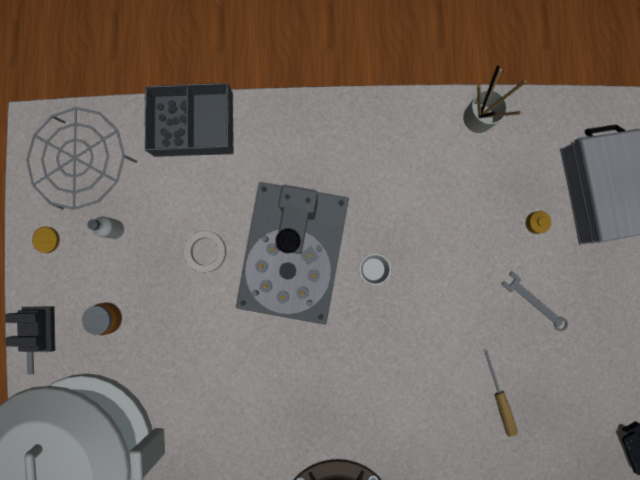

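View pics/wrist0.png

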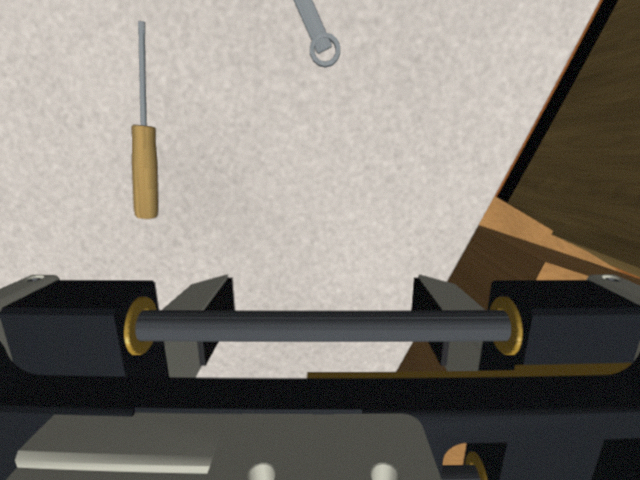

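```bash
python3 - <<'E'
import cv2
a=cv2.imread("pics/top0.png")[170:335,225:360]
cv2.imwrite("pics/topc.png",cv2.resize(a,None,fx=3.6,fy=3.6,interpolation=cv2.INTER_CUBIC))
a=cv2.imread("pics/scene0.png")[160:325,225:425]
cv2.imwrite("pics/scenec.png",cv2.resize(a,None,fx=3.6,fy=3.6,interpolation=cv2.INTER_CUBIC))
E
```

```text
(no output)
```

View pics/topc.png

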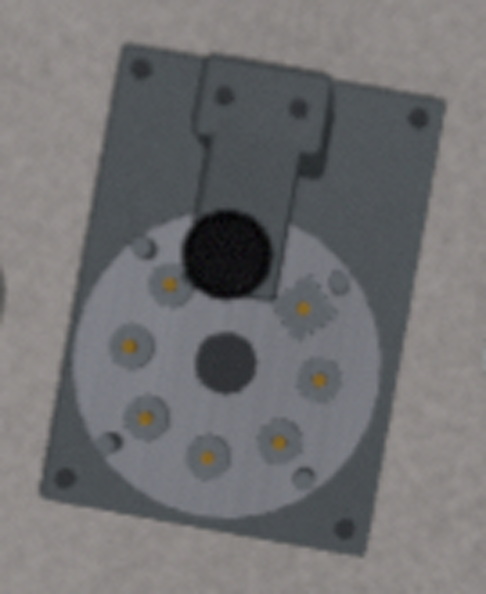

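View pics/scenec.png

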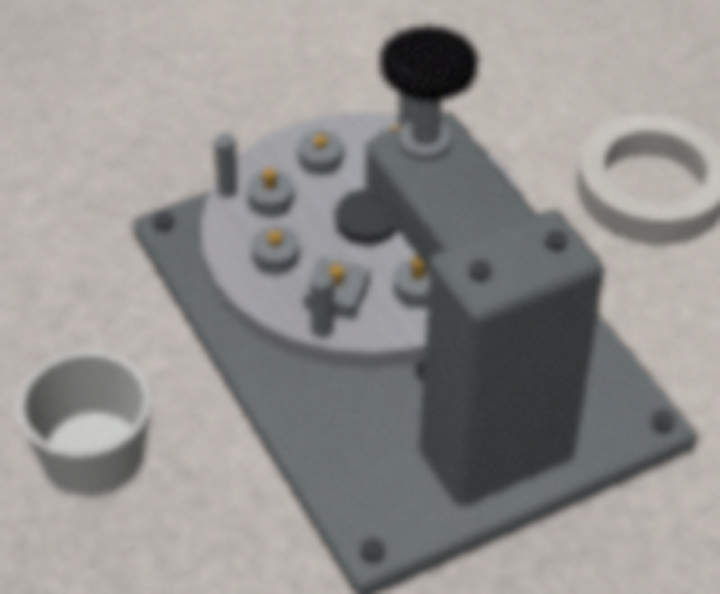

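```bash
cat > h.py <<'E'
import cv2,numpy as np
from cell import arm
from scipy.spatial.transform import Rotation as Ro
def ray(n,uv,pose=None):
    p=arm.camera_params(n); D=np.array([p['k1'],0,0,0,0])
    s=cv2.undistortPoints(np.array(uv,float).reshape(-1,1,2),p['K'],D).reshape(-1,2)
    d=np.c_[s,np.ones(len(s))]
    if n=='wrist':
        T=p['tool_from_camera'];W=np.eye(4);W[:3,:3]=Ro.from_rotvec(pose['ee_rot']).as_matrix();W[:3,3]=pose['position'];M=W@T
        return M[:3,3],d@M[:3,:3].T
    return -p['R'].T@p['t'],d@p['R']
def plane(n,uv,z,pose=None):
    o,d=ray(n,uv,pose); return o+d*((z-o[2])/d[:,2])[:,None]
def proj(n,X,pose=None):
    p=arm.camera_params(n);D=np.array([p['k1'],0,0,0,0]);X=np.atleast_2d(X).astype(float)
    if n=='wrist':
        W=np.eye(4);W[:3,:3]=Ro.from_rotvec(pose['ee_rot']).as_matrix();W[:3,3]=pose['position'];M=np.linalg.inv(W@p['tool_from_camera']);R,t=M[:3,:3],M[:3,3]
    else: R,t=p['R'],p['t']
    return cv2.projectPoints(X,cv2.Rodrigues(R)[0],t,p['K'],D)[0].reshape(-1,2)
E
cat > m.py <<'E'
from h import *
im=cv2.imread("pics/top0.png"); h=cv2.cvtColor(im,cv2.COLOR_BGR2HSV)
def blobs(m,lo,hi,roi):
    z=np.zeros_like(m);x0,x1,y0,y1=roi;z[y0:y1,x0:x1]=m[y0:y1,x0:x1]
    n,l,s,c=cv2.connectedComponentsWithStats(z);return [(tuple(c[i].round(2)),s[i,4]) for i in range(1,n) if lo<=s[i,4]<=hi]
br=cv2.inRange(h,(8,90,60),(35,255,255)); B=blobs(br,2,80,(225,360,170,335)); print(B)
P=plane('top',[b[0] for b in B],0.070)[:,:2]
from scipy.optimize import least_squares
def f(q):
    a=np.arctan2(*(P-q[:2]).T[::-1]); k=np.round((a-q[2])/(np.pi/4))
    t=q[2]+k*np.pi/4
    return (P-q[:2]-.055*np.c_[np.cos(t),np.sin(t)]).ravel()
best=min((least_squares(f,[*P.mean(0),a]) for a in np.linspace(0,.78,6)),key=lambda r:r.cost)
print(best.x,np.abs(best.fun).max()*1e3)
# cap
k=cv2.inRange(h,(0,0,0),(180,255,32)); C=blobs(k,200,1500,(260,320,215,260)); print('cap',C)
c=plane('top',[C[0][0]],0.217)[0]; print(c, np.hypot(*(c[:2]-best.x[:2])), np.arctan2(c[1]-best.x[1],c[0]-best.x[0]))
# plate corners
cr=np.array([(124,42),(445,99),(365,555),(40,495)])/3.6+[225,170]
Q=plane('top',cr,0.016)[:,:2]; print('corners',Q, [np.linalg.norm(Q[i]-Q[(i+1)%4]) for i in range(4)])
e=(Q[0]-Q[3]+Q[1]-Q[2]);print('yaw plate',np.arctan2(e[1],e[0]))
print('tape,tub',plane('top',[(205,252)],.022),plane('top',[(375,269)],.045))
hub=plane('top',[np.array((226,362))/3.6+[225,170]],.064);print('hub',hub)
E
python3 m.py
```

```text
[((np.float64(271.75), np.float64(248.58)), np.int32(12)), ((np.float64(309.0), np.float64(255.2)), np.int32(10)), ((np.float64(260.64), np.float64(265.91)), np.int32(11)), ((np.float64(313.12), np.float64(275.12)), np.int32(8)), ((np.float64(265.0), np.float64(286.0)), np.int32(9)), ((np.float64(302.09), np.float64(292.64)), np.int32(11)), ((np.float64(282.12), np.float64(296.88)), np.int32(8))]
[0.53586701 0.09157854 0.58487969] 0.37384716906309345
cap [((np.float64(287.74), np.float64(240.27)), np.int32(440))]
[0.58985664 0.07982711 0.217     ] 0.05525374008977823 -0.21431810968318374
corners [[ 0.73060688  0.15064819]
 [ 0.6909299  -0.04232755]
 [ 0.41880701  0.01270923]
 [ 0.45891778  0.2064261 ]] [np.float64(0.19701242816755668), np.float64(0.27763269365678667), np.float64(0.1978259262317099), np.float64(0.27735561865466724)]
yaw plate -0.20102165446713335
tape,tub [[0.5800712  0.27080164 0.022     ]] [[ 0.53461121 -0.09220508  0.045     ]]
hub [[0.53584975 0.09012293 0.064     ]]
```

```bash
cat > s.py <<'E'
from h import *
A=np.array([.5359,.0916]);psi=-.2005
c,s=np.cos(psi),np.sin(psi);M=np.array([[c,-s],[s,c]])
def w(p): return A+M@np.array(p)
def pf(p): return M.T@(np.array(p)-A)
o=arm.observe();R=Ro.from_rotvec(o['ee_rot']).as_matrix()
def st(goal=None,xdir=None):
    print('t',round(o['clock'],2),'pos',o['position'].round(4),'press mm',(pf(o['position'][:2])*1e3).round(1),'F',o['force'].round(1),'w',round(o['width'],3),'q',o['joints'].round(2))
    if goal is not None: print('delta tool cm',(R.T@(np.array(goal)-o['position'])*100).round(2))
    if xdir is not None:
        # yaw turn about tool y so tool x -> xdir (press frame), y -> down
        x=np.r_[M@np.array(xdir),0];x/=np.linalg.norm(x);y=np.array([0,0,-1.]);T=np.c_[x,y,np.cross(x,y)]
        print('rotvec tool',Ro.from_matrix(R.T@T).as_rotvec().round(3))
E
python3 - <<'E'
from s import *
print(R.round(3))
th=np.radians(-135)
for k in(1,-1):
    st([*w([-.035,-.095]),.20],[-.17*k,.985*k])
print('peg start world',w(.08*np.array([np.cos(th),np.sin(th)])))
E
```

```text
[[ 0.392 -0.001  0.92 ]
 [-0.92   0.001  0.392]
 [-0.001 -1.    -0.   ]]
t 0.15 pos [ 0.2448 -0.5747  0.2451] press mm [-152.6 -710.9] F [-0.2  0.7 -0.4] w 1.002 q [ 1.07  0.44  0.02  1.57 -0.01  1.13 -0.08]
delta tool cm [-44.05   4.56  44.62]
rotvec tool [-2.000e-03 -2.709e+00 -0.000e+00]
t 0.15 pos [ 0.2448 -0.5747  0.2451] press mm [-152.6 -710.9] F [-0.2  0.7 -0.4] w 1.002 q [ 1.07  0.44  0.02  1.57 -0.01  1.13 -0.08]
delta tool cm [-44.05   4.56  44.62]
rotvec tool [ 0.     0.432 -0.001]
peg start world [0.46919853 0.04743084]
```

move_arm(
  series=[
    {"x": -4, "y": 0.3, "z": 4},
    {"x": -4, "y": 0.3, "z": 4},
    {"x": -4, "y": 0.3, "z": 4},
    {"x": -4, "y": 0.3, "z": 4},
    {"x": -4, "y": 0.3, "z": 4},
    {"x": -4, "y": 0.3, "z": 4},
    {"x": -4, "y": 0.3, "z": 4},
    {"x": -4, "y": 0.3, "z": 4},
    {"x": -4, "y": 0.3, "z": 4},
    {"x": -3, "y": 0.3, "z": 3},
    {"x": -2, "y": 0.3, "z": 2},
    {"x": -1, "z": 1},
  ],
  jaw=0,
  newtons=20,
)

```text
invalid input
```

```bash
python3 - <<'E'
from s import *
st([*w([-.035,-.095]),.20],[.17,-.985])
E
```

```text
t 0.15 pos [ 0.2448 -0.5747  0.2451] press mm [-152.6 -710.9] F [-0.2  0.7 -0.4] w 1.002 q [ 1.07  0.44  0.02  1.57 -0.01  1.13 -0.08]
delta tool cm [-44.05   4.56  44.62]
rotvec tool [ 0.     0.432 -0.001]
```

move_arm(
  series=[
    {"x": -4, "y": 0.3, "z": 4, "rx": 0, "ry": 0, "rz": 0},
    {"x": -4, "y": 0.3, "z": 4, "rx": 0, "ry": 0, "rz": 0},
    {"x": -4, "y": 0.3, "z": 4, "rx": 0, "ry": 0, "rz": 0},
    {"x": -4, "y": 0.3, "z": 4, "rx": 0, "ry": 0, "rz": 0},
    {"x": -4, "y": 0.3, "z": 4, "rx": 0, "ry": 0, "rz": 0},
    {"x": -4, "y": 0.3, "z": 4, "rx": 0, "ry": 0, "rz": 0},
    {"x": -4, "y": 0.3, "z": 4, "rx": 0, "ry": 0, "rz": 0},
    {"x": -4, "y": 0.3, "z": 4, "rx": 0, "ry": 0, "rz": 0},
    {"x": -4, "y": 0.3, "z": 4, "rx": 0, "ry": 0, "rz": 0},
    {"x": -2, "y": 0.3, "z": 2, "rx": 0, "ry": 0, "rz": 0},
  ],
  jaw=0,
  newtons=20,
)

```text
clock: 1.4
position: [0.4502, -0.0632, 0.2129]
ee_rot: [-1.372, 0.912, -0.912]
force: [0.3, 0.0, -0.0]
width: 0.007
```

```bash
python3 - <<'E'
from s import *
st([*w([-.035,-.095]),.20],[.17,-.985])
E
```

```text
t 1.4 pos [ 0.4502 -0.0632  0.2129] press mm [ -53.2 -168.8] F [ 0.3  0.  -0. ] w 0.007 q [ 0.27  0.21 -0.29  2.    0.08  0.94 -1.23]
delta tool cm [-5.07  1.29  5.66]
rotvec tool [0.    0.427 0.   ]
```

move_arm(
  series=[
    {"x": 0, "y": 0, "z": 0, "rx": 0, "ry": 0.142, "rz": 0},
    {"x": 0, "y": 0, "z": 0, "rx": 0, "ry": 0.142, "rz": 0},
    {"x": 0, "y": 0, "z": 0, "rx": 0, "ry": 0.142, "rz": 0},
    {"x": 0, "y": 0, "z": 0, "rx": 0, "ry": 0, "rz": 0},
  ],
)

```text
clock: 1.9
position: [0.4503, -0.0595, 0.2121]
ee_rot: [-1.194, 1.235, -1.232]
force: [0.4, -0.3, 0.4]
width: 0.006
```

```bash
python3 - <<'E'
from s import *
st([*w([-.051,-.090]),.099],[.17,-.985])
cv2.imwrite("pics/w1.png",arm.get_image("wrist"))
E
```

```text
t 1.9 pos [ 0.4503 -0.0595  0.2121] press mm [ -53.8 -165.1] F [ 0.4 -0.3  0.4] w 0.006 q [ 0.21  0.21 -0.23  2.    0.06  0.94 -1.65]
delta tool cm [-7.35 11.31  1.55]
rotvec tool [ 0.002 -0.003 -0.001]
```

View pics/w1.png

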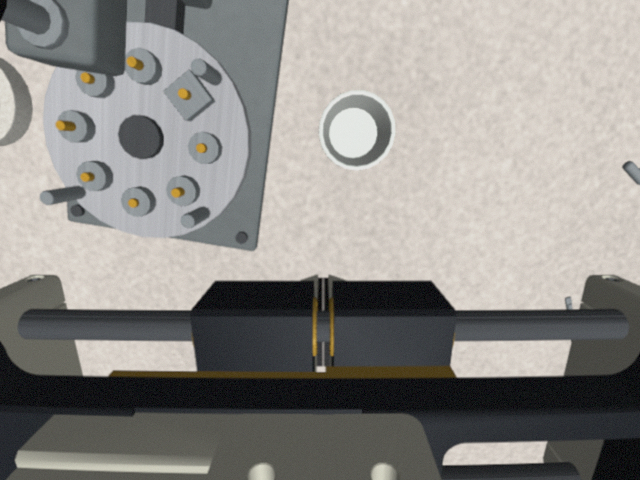

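move_arm(
  series=[
    {"x": -3, "y": 2, "z": 0.8, "rx": 0, "ry": 0, "rz": 0},
    {"x": -3, "y": 3, "z": 0.8, "rx": 0, "ry": 0, "rz": 0},
    {"x": -0.5, "y": 3, "z": 0, "rx": 0, "ry": 0, "rz": 0},
    {"x": 0, "y": 2, "z": 0, "rx": 0, "ry": 0, "rz": 0},
    {"x": 0, "y": 0, "z": 0, "rx": 0, "ry": 0, "rz": 0},
  ],
)

```text
clock: 2.58
position: [0.4697, 0.0064, 0.11]
ee_rot: [-1.2, 1.221, -1.22]
force: [-0.2, -0.0, -0.2]
width: 0.003
```

```bash
python3 - <<'E'
from s import *
st([*w([-.051,-.089]),.099],[.17,-.985])
cv2.imwrite("pics/w2.png",arm.get_image("wrist"))
i=arm.get_image("scene")[120:330,200:430]
cv2.imwrite("pics/s2.png",cv2.resize(i,None,fx=2.8,fy=2.8))
E
```

```text
t 2.58 pos [0.4697 0.0064 0.11  ] press mm [-48.  -96.6] F [-0.2 -0.  -0.2] w 0.003 q [ 0.07  0.38 -0.25  2.08  0.14  0.7  -1.86]
delta tool cm [-0.81  1.1  -0.16]
rotvec tool [-0.001  0.014 -0.001]
```

View pics/w2.png

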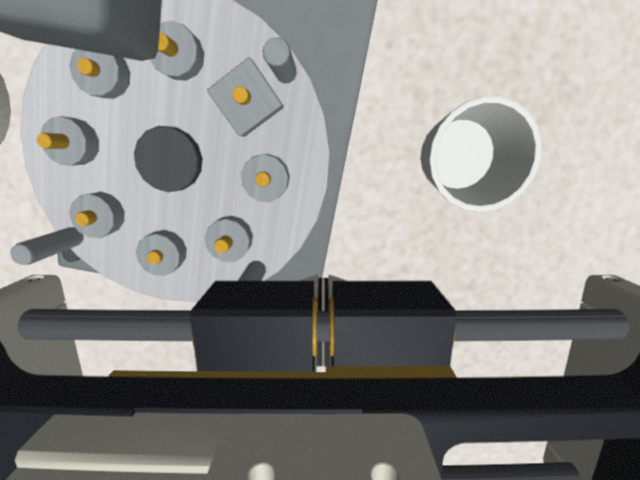

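View pics/s2.png

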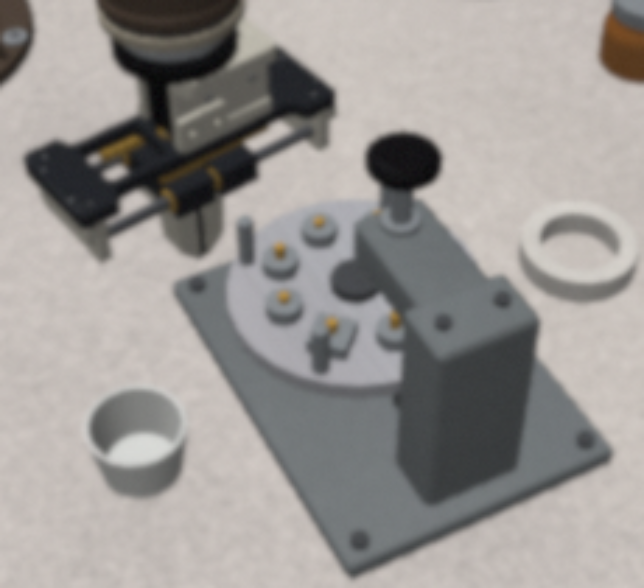

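move_arm(
  series=[
    {"x": -0.4, "y": 0.6, "z": 0, "rx": 0, "ry": 0, "rz": 0},
    {"x": -0.4, "y": 0.5, "z": 0, "rx": 0, "ry": 0, "rz": 0},
    {"x": -0.3, "y": 0, "z": -0.2, "rx": 0, "ry": 0, "rz": 0},
    {"x": -0.3, "y": 0, "z": -0.1, "rx": 0, "ry": 0, "rz": 0},
    {"x": -0.3, "y": 0, "z": -0.1, "rx": 0, "ry": 0, "rz": 0},
  ],
)

```text
clock: 3.3
position: [0.4683, 0.0242, 0.102]
ee_rot: [-1.194, 1.217, -1.224]
force: [-0.8, -0.4, 0.2]
width: 0.006
```

```bash
python3 - <<'E'
from s import *
st([*w([-.055,-.082]),.099],[.17,-.985])
E
```

```text
t 3.3 pos [0.4683 0.0242 0.102 ] press mm [-52.8 -79.5] F [-0.8 -0.4  0.2] w 0.006 q [ 0.03  0.39 -0.25  2.1   0.15  0.67 -1.9 ]
delta tool cm [ 0.21  0.3  -0.26]
rotvec tool [-0.008  0.012 -0.002]
```

move_arm(
  series=[
    {"x": -0.2, "y": 0.2, "z": -0.2, "rx": 0, "ry": 0, "rz": 0},
    {"x": -0.3, "y": 0.1, "z": -0.2, "rx": 0, "ry": 0, "rz": 0},
    {"x": -0.3, "y": 0, "z": -0.1, "rx": 0, "ry": 0, "rz": 0},
  ],
)

```text
clock: 3.68
position: [0.4646, 0.0309, 0.0998]
ee_rot: [-1.193, 1.215, -1.228]
force: [-1.0, -6.7, 6.8]
width: 0.008
```

```bash
python3 - <<'E'
from s import *
st([*w([-.060,-.075]),.099],[.17,-.985])
i=arm.get_image("top")[170:335,225:360]
cv2.imwrite("pics/t3.png",cv2.resize(i,None,fx=3.6,fy=3.6))
E
```

```text
t 3.67 pos [0.4646 0.0309 0.0998] press mm [-57.8 -73.7] F [-1.  -6.7  6.8] w 0.008 q [ 0.01  0.38 -0.25  2.11  0.15  0.66 -1.93]
delta tool cm [ 0.09  0.08 -0.24]
rotvec tool [-0.01   0.011  0.   ]
```

View pics/t3.png

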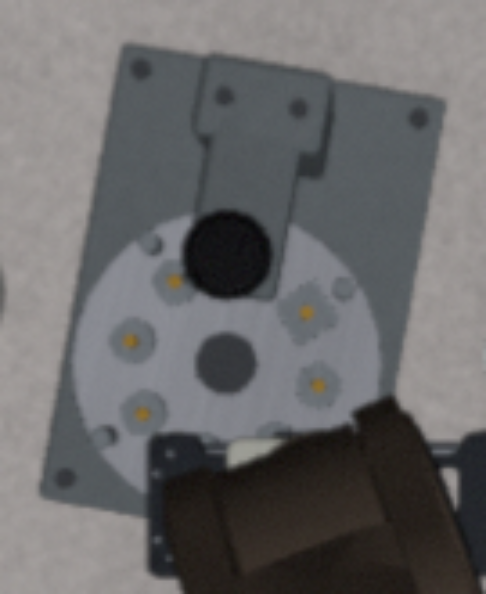

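```bash
cat > ang.py <<'E'
from s import *
def ang(im):
    h=cv2.cvtColor(im,cv2.COLOR_BGR2HSV);m=cv2.inRange(h,(8,90,60),(35,255,255))
    z=np.zeros_like(m);z[190:330,230:345]=m[190:330,230:345]
    n,l,st_,c=cv2.connectedComponentsWithStats(z);uv=[c[i] for i in range(1,n) if 3<=st_[i,4]<=40]
    if not uv: return None
    P=plane('top',uv,.07)[:,:2]-A;r=np.hypot(*P.T);P=P[abs(r-.055)<.004]
    a=np.degrees(np.arctan2(P[:,1],P[:,0])-psi)
    k=np.angle(np.mean(np.exp(1j*np.radians(a*8))),deg=True)/8
    return k,len(P),a.round(1)
if __name__=="__main__":
    st([*w([-.057,-.057]),.099],[.17,-.985]); print(ang(arm.get_image('top')))
E
python3 ang.py
```

```text
t 3.73 pos [0.4644 0.0311 0.0998] press mm [-58.  -73.5] F [-0.8 -4.7  6.9] w 0.005 q [ 0.01  0.38 -0.25  2.11  0.15  0.66 -1.93]
delta tool cm [-1.6   0.09  0.4 ]
rotvec tool [-0.01   0.011  0.   ]
(np.float64(-3.850756153733522), 5, array([ 40.9, -48.4,  86.1, -93.8, 130.9]))
```

move_arm(
  series=[
    {"x": -0.4, "y": 0, "z": -0.2, "rx": 0, "ry": 0, "rz": 0},
    {"x": -0.4, "y": 0, "z": -0.2, "rx": 0, "ry": 0, "rz": 0},
    {"x": -0.4, "y": 0, "z": -0.15, "rx": 0, "ry": 0, "rz": 0},
  ],
)

```text
clock: 4.15
position: [0.459, 0.0406, 0.1002]
ee_rot: [-1.193, 1.216, -1.233]
force: [-0.9, -4.5, 3.7]
width: 0.001
```

```bash
python3 ang.py
```

```text
t 4.15 pos [0.459  0.0406 0.1002] press mm [-65.2 -65.3] F [-0.9 -4.5  3.7] w 0.001 q [-0.01  0.38 -0.25  2.12  0.16  0.65 -1.96]
delta tool cm [-0.67  0.12  0.95]
rotvec tool [-0.011  0.007  0.003]
(np.float64(-11.08333485005051), 6, array([  34.7,   79. ,  -56. , -100.8,  123.4,  168.2]))
```

move_arm(
  series=[
    {"x": -0.4, "y": 0, "z": -0.15, "rx": 0, "ry": 0, "rz": 0},
    {"x": -0.4, "y": 0, "z": -0.15, "rx": 0, "ry": 0, "rz": 0},
    {"x": -0.4, "y": 0, "z": -0.15, "rx": 0, "ry": 0, "rz": 0},
  ],
)

```text
clock: 4.58
position: [0.4538, 0.0547, 0.0999]
ee_rot: [-1.194, 1.217, -1.231]
force: [-0.4, -1.1, 2.6]
width: 0.007
```

```bash
python3 ang.py
```

```text
t 4.58 pos [0.4538 0.0547 0.0999] press mm [-73.2 -52.5] F [-0.4 -1.1  2.6] w 0.007 q [-0.04  0.37 -0.25  2.13  0.16  0.65 -1.99]
delta tool cm [0.73 0.11 1.51]
rotvec tool [-0.009  0.008  0.002]
(np.float64(22.403356873672724), 5, array([  67.5,  -67.5,  111.9, -112.4,  157.5]))
```

move_arm(
  series=[
    {"x": -0.3, "y": 0, "z": 0, "rx": 0, "ry": 0, "rz": 0},
    {"x": 0, "y": 0, "z": 0, "rx": 0, "ry": 0, "rz": 0},
  ],
)

```text
clock: 4.88
position: [0.4535, 0.0597, 0.0996]
ee_rot: [-1.194, 1.216, -1.228]
force: [1.0, 0.5, -0.5]
width: 0.007
```

```bash
python3 ang.py
```

```text
t 4.88 pos [0.4535 0.0597 0.0996] press mm [-74.4 -47.7] F [ 1.   0.5 -0.5] w 0.007 q [-0.05  0.37 -0.25  2.13  0.16  0.65 -2.  ]
delta tool cm [1.23 0.08 1.54]
rotvec tool [-0.009  0.01   0.001]
(np.float64(11.878657317523876), 5, array([ 56.8, -33. , -77.6, 101.4, 146.8]))
```

move_arm(
  series=[
    {"x": 0, "y": 0, "z": 0, "rx": 0, "ry": 0, "rz": 0},
    {"x": 0, "y": 0, "z": 0, "rx": 0, "ry": 0, "rz": 0},
    {"x": 0, "y": 0, "z": 0, "rx": 0, "ry": 0, "rz": 0},
    {"x": 0, "y": 0, "z": 0, "rx": 0, "ry": 0, "rz": 0},
  ],
)

```text
clock: 5.42
position: [0.4536, 0.0593, 0.0995]
ee_rot: [-1.194, 1.216, -1.229]
force: [-0.2, 0.5, 0.7]
width: 0.004
```

```bash
python3 ang.py; python3 - <<'E'
from s import *
i=arm.get_image("scene")[120:330,200:430]
cv2.imwrite("pics/s4.png",cv2.resize(i,None,fx=2.8,fy=2.8))
E
```

```text
t 5.42 pos [0.4536 0.0593 0.0995] press mm [-74.2 -48. ] F [-0.2  0.5  0.7] w 0.004 q [-0.05  0.37 -0.25  2.13  0.16  0.65 -2.  ]
delta tool cm [1.19 0.06 1.53]
rotvec tool [-0.009  0.01   0.001]
(np.float64(0.07627351074513378), 6, array([ 45.2, -44.9,  90.1, -89.8, 135.3, 179.5]))
```

View pics/s4.png

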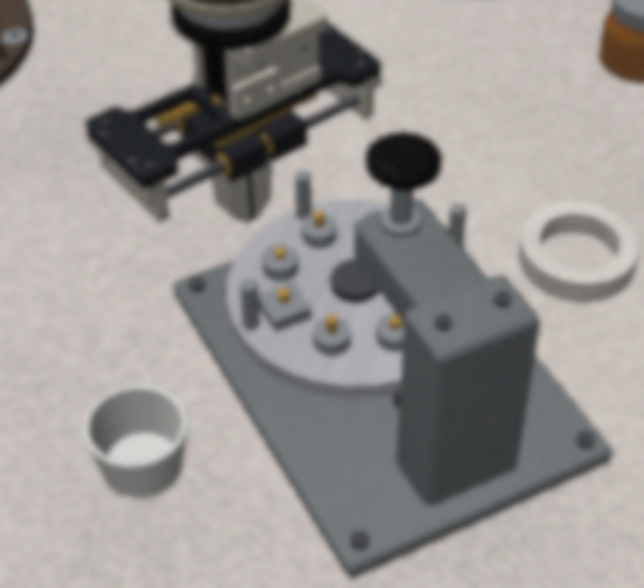

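move_arm(
  series=[
    {"x": -0.6, "y": 0, "z": 0, "rx": 0, "ry": 0, "rz": 0},
    {"x": -0.6, "y": 0, "z": 0, "rx": 0, "ry": 0, "rz": 0},
    {"x": -0.4, "y": 0, "z": 0.1, "rx": 0, "ry": 0, "rz": 0},
    {"x": -0.3, "y": 0, "z": 0.1, "rx": 0, "ry": 0, "rz": 0},
    {"x": -0.3, "y": 0, "z": 0.1, "rx": 0, "ry": 0, "rz": 0},
  ],
)

```text
clock: 6.15
position: [0.4573, 0.0831, 0.0995]
ee_rot: [-1.194, 1.216, -1.228]
force: [0.2, 0.4, -0.5]
width: 0.005
```

```bash
python3 ang.py
```

```text
t 6.15 pos [0.4573 0.0831 0.0995] press mm [-75.3 -24. ] F [ 0.2  0.4 -0.5] w 0.005 q [-0.1   0.38 -0.25  2.11  0.16  0.66 -2.05]
delta tool cm [3.58 0.07 1.21]
rotvec tool [-0.009  0.01   0.001]
(np.float64(-0.01815156052021766), 6, array([  45.2,  -44.9,   89.6,  -89.8,  135.3, -135.6]))
```

move_arm(
  series=[
    {"x": -0.3, "y": 0, "z": 0, "rx": 0, "ry": 0, "rz": 0},
    {"x": -0.4, "y": 0, "z": 0, "rx": 0, "ry": 0, "rz": 0},
    {"x": -0.4, "y": 0, "z": 0, "rx": 0, "ry": 0, "rz": 0},
    {"x": -0.4, "y": 0, "z": 0, "rx": 0, "ry": 0, "rz": 0},
  ],
)

```text
clock: 6.7
position: [0.4587, 0.0955, 0.0998]
ee_rot: [-1.194, 1.217, -1.235]
force: [2.0, -4.5, 2.4]
width: 0.004
```

```bash
python3 ang.py
```

```text
t 6.7 pos [0.4587 0.0955 0.0998] press mm [-76.4 -11.6] F [ 2.  -4.5  2.4] w 0.004 q [-0.13  0.39 -0.25  2.1   0.17  0.66 -2.08]
delta tool cm [4.81 0.11 1.11]
rotvec tool [-0.01   0.006  0.004]
(np.float64(-6.629816856582797), 6, array([  38.9,  -51.2,   83.5,  -96.4,  128.2, -142.8]))
```

move_arm(
  series=[
    {"x": -0.4, "y": 0, "z": 0, "rx": 0, "ry": 0, "rz": 0},
    {"x": -0.4, "y": 0, "z": 0, "rx": 0, "ry": 0, "rz": 0},
    {"x": -0.4, "y": 0, "z": 0.1, "rx": 0, "ry": 0, "rz": 0},
    {"x": -0.4, "y": 0, "z": 0.1, "rx": 0, "ry": 0, "rz": 0},
  ],
)

```text
clock: 7.25
position: [0.463, 0.1106, 0.1004]
ee_rot: [-1.191, 1.216, -1.239]
force: [1.9, -3.7, 0.9]
width: 0.006
```

```bash
python3 ang.py
```

```text
t 7.25 pos [0.463  0.1106 0.1004] press mm [-75.2   4.1] F [ 1.9 -3.7  0.9] w 0.006 q [-0.16  0.4  -0.25  2.09  0.17  0.67 -2.12]
delta tool cm [6.33 0.18 0.73]
rotvec tool [-0.013  0.003  0.006]
(np.float64(-18.472165786455584), 4, array([  72. ,  -63.5,  116.3, -108.7]))
```

move_arm(
  series=[
    {"x": -0.4, "y": 0, "z": 0.1, "rx": 0, "ry": 0, "rz": 0},
    {"x": -0.3, "y": 0, "z": 0.1, "rx": 0, "ry": 0, "rz": 0},
    {"x": 0, "y": 0, "z": 0, "rx": 0, "ry": 0, "rz": 0},
  ],
)

```text
clock: 7.68
position: [0.4651, 0.1203, 0.1003]
ee_rot: [-1.191, 1.215, -1.236]
force: [0.3, 0.6, 0.7]
width: 0.005
```

```bash
python3 ang.py
```

```text
t 7.67 pos [0.4651 0.1203 0.1003] press mm [-75.1  14. ] F [0.3 0.6 0.7] w 0.005 q [-0.17  0.4  -0.25  2.08  0.17  0.67 -2.13]
delta tool cm [7.31 0.17 0.53]
rotvec tool [-0.013  0.006  0.004]
(np.float64(12.605117482652233), 5, array([  57.7,  -32.7,  -77.2,  102.5, -122.3]))
```

Springing in by itself; wait, then check.

move_arm(
  series=[
    {"x": 0.3, "y": 0, "z": 0, "rx": 0, "ry": 0, "rz": 0},
    {"x": 0.3, "y": 0, "z": 0, "rx": 0, "ry": 0, "rz": 0},
    {"x": 0, "y": 0, "z": 0, "rx": 0, "ry": 0, "rz": 0},
    {"x": 0, "y": 0, "z": 0, "rx": 0, "ry": 0, "rz": 0},
    {"x": 0, "y": 0, "z": 0, "rx": 0, "ry": 0, "rz": 0},
  ],
)

```text
clock: 8.35
position: [0.4638, 0.1135, 0.0999]
ee_rot: [-1.193, 1.217, -1.235]
force: [0.0, -0.0, -0.1]
width: 0.007
```

```bash
python3 ang.py; python3 - <<'E'
from s import *
i=arm.get_image("top")[170:335,225:360]
cv2.imwrite("pics/t5.png",cv2.resize(i,None,fx=3.6,fy=3.6))
i=arm.get_image("scene")[120:330,200:430]
cv2.imwrite("pics/s5.png",cv2.resize(i,None,fx=2.8,fy=2.8))
E
```

```text
t 8.35 pos [0.4638 0.1135 0.0999] press mm [-75.    7.1] F [ 0.  -0.  -0.1] w 0.007 q [-0.16  0.4  -0.25  2.08  0.17  0.67 -2.12]
delta tool cm [6.63 0.12 0.65]
rotvec tool [-0.011  0.006  0.004]
(np.float64(1.2646852929291479), 6, array([  45.2,  -44.8,   89.7,  -90.2, -135.3, -165. ]))
```

View pics/t5.png

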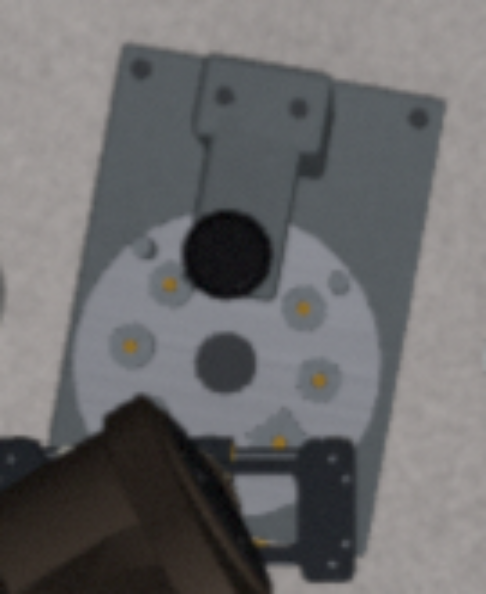

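View pics/s5.png

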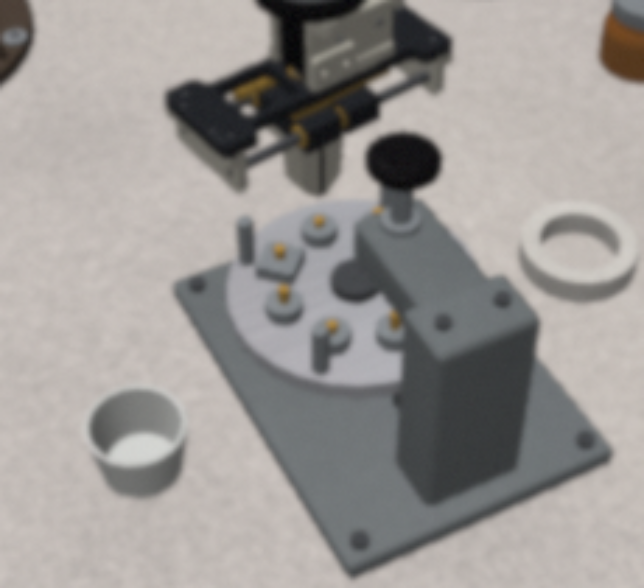

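move_arm(
  series=[
    {"x": 0.5, "y": -3, "z": -0.5, "rx": 0, "ry": 0, "rz": 0},
    {"x": 0, "y": -6, "z": 0, "rx": 0, "ry": 0, "rz": 0},
    {"x": 0, "y": -6, "z": 0, "rx": 0, "ry": 0, "rz": 0},
    {"x": 0, "y": -3, "z": 0, "rx": 0, "ry": 0, "rz": 0},
    {"x": 0, "y": 0, "z": 0, "rx": 0, "ry": 0, "rz": 0},
  ],
)

```text
clock: 9.12
position: [0.456, 0.1096, 0.2852]
ee_rot: [-1.194, 1.217, -1.234]
force: [0.1, -0.1, -0.8]
width: 0.003
```

```bash
python3 - <<'E'
from s import *
st([.5898,.0803,.257],[.17,-.985])
E
```

```text
t 9.12 pos [0.456  0.1096 0.2852] press mm [-81.9   1.8] F [ 0.1 -0.1 -0.8] w 0.003 q [-0.1   0.16 -0.29  1.86  0.06  1.12 -2.01]
delta tool cm [ 2.62  2.96 13.41]
rotvec tool [-0.01   0.007  0.004]
```

move_arm(
  series=[
    {"x": 0.8, "y": 0, "z": 4, "rx": -0.01, "ry": 0, "rz": 0},
    {"x": 0.8, "y": 0, "z": 4, "rx": 0, "ry": 0, "rz": 0},
    {"x": 0.7, "y": 0, "z": 4, "rx": 0, "ry": 0, "rz": 0},
    {"x": 0.2, "y": 1.0, "z": 1, "rx": 0, "ry": 0, "rz": 0},
    {"x": 0, "y": 1.0, "z": 0, "rx": 0, "ry": 0, "rz": 0},
    {"x": 0, "y": 0, "z": 0, "rx": 0, "ry": 0, "rz": 0},
  ],
)

```text
clock: 9.88
position: [0.5846, 0.0814, 0.2584]
ee_rot: [-1.211, 1.228, -1.224]
force: [0.3, 0.2, -0.3]
width: 0.008
```

```bash
python3 - <<'E'
from s import *
st([.5898,.0803,.247],[.17,-.985])
cv2.imwrite("pics/s6.png",arm.get_image("scene")[60:300,180:440].repeat(2,0).repeat(2,1))
from ang import ang
print(ang(arm.get_image('top')))
E
```

```text
t 9.88 pos [0.5846 0.0814 0.2584] press mm [49.8 -0.3] F [ 0.3  0.2 -0.3] w 0.008 q [-0.06  0.39 -0.23  1.62  0.1   1.15 -1.91]
delta tool cm [0.09 1.14 0.53]
rotvec tool [0.009 0.01  0.006]
None
```

View pics/s6.png

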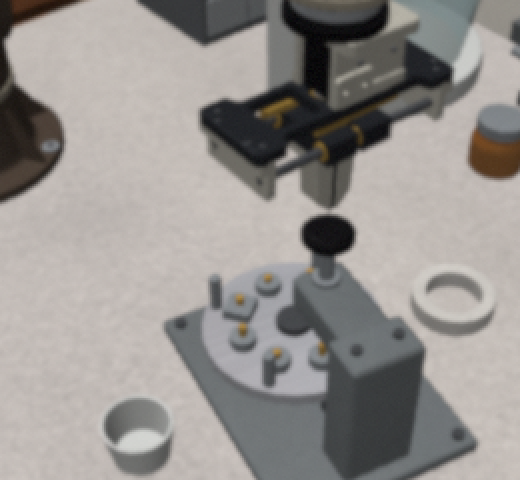

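move_arm(
  series=[
    {"x": 0.1, "y": 0.5, "z": 0.5, "rx": 0, "ry": 0, "rz": 0},
    {"x": 0, "y": 0.5, "z": 0, "rx": 0, "ry": 0, "rz": 0},
    {"x": 0, "y": 0.4, "z": 0, "rx": 0, "ry": 0, "rz": 0},
    {"x": 0, "y": 0, "z": 0, "rx": 0, "ry": 0, "rz": 0},
  ],
)

```text
clock: 10.48
position: [0.5899, 0.081, 0.2461]
ee_rot: [-1.208, 1.224, -1.225]
force: [-0.6, 0.4, -0.5]
width: -0.0
```

```bash
python3 - <<'E'
from s import *
st([.5898,.0803,.237],[.17,-.985])
E
```

```text
t 10.47 pos [0.5899 0.081  0.2461] press mm [55.   0.3] F [-0.6  0.4 -0.5] w -0.0 q [-0.06  0.4  -0.23  1.63  0.1   1.13 -1.91]
delta tool cm [ 0.06  0.91 -0.  ]
rotvec tool [0.005 0.011 0.005]
```

Centred above the cap. Now down slowly, 3 mm rows.

move_arm(
  series=[
    {"x": 0, "y": 0.4, "z": 0, "rx": 0, "ry": 0, "rz": 0},
    {"x": 0, "y": 0.4, "z": 0, "rx": 0, "ry": 0, "rz": 0},
    {"x": 0, "y": 0.4, "z": 0, "rx": 0, "ry": 0, "rz": 0},
    {"x": 0, "y": 0.3, "z": 0, "rx": 0, "ry": 0, "rz": 0},
    {"x": 0, "y": 0.3, "z": 0, "rx": 0, "ry": 0, "rz": 0},
  ],
)

```text
clock: 11.1
position: [0.5901, 0.081, 0.2282]
ee_rot: [-1.206, 1.223, -1.225]
force: [-0.8, 0.4, 4.1]
width: 0.005
```

```bash
python3 - <<'E'
from s import *
st([.5898,.0806,.217],[.17,-.985])
E
```

```text
t 11.1 pos [0.5901 0.081  0.2282] press mm [55.3  0.4] F [-0.8  0.4  4.1] w 0.005 q [-0.06  0.42 -0.23  1.65  0.11  1.09 -1.92]
delta tool cm [ 0.04  1.12 -0.03]
rotvec tool [0.003 0.011 0.005]
```

move_arm(
  series=[
    {"x": 0, "y": 0.3, "z": 0, "rx": 0, "ry": 0, "rz": 0},
    {"x": 0, "y": 0.3, "z": 0, "rx": 0, "ry": 0, "rz": 0},
    {"x": 0, "y": 0.2, "z": 0, "rx": 0, "ry": 0, "rz": 0},
  ],
)

```text
clock: 11.48
position: [0.5902, 0.081, 0.2199]
ee_rot: [-1.206, 1.223, -1.225]
force: [-1.5, -0.0, 4.4]
width: 0.005
```

move_arm(
  series=[
    {"x": 0, "y": 0.15, "z": 0, "rx": 0, "ry": 0, "rz": 0},
    {"x": 0, "y": 0.15, "z": 0, "rx": 0, "ry": 0, "rz": 0},
  ],
)

```text
clock: 11.72
position: [0.5902, 0.081, 0.2168]
ee_rot: [-1.206, 1.223, -1.225]
force: [0.1, -0.1, 4.0]
width: 0.006
```

move_arm(
  series=[
    {"x": 0, "y": 0.15, "z": 0, "rx": 0, "ry": 0, "rz": 0},
    {"x": 0, "y": 0.1, "z": 0, "rx": 0, "ry": 0, "rz": 0},
  ],
)

```text
clock: 11.98
position: [0.5902, 0.081, 0.2144]
ee_rot: [-1.206, 1.223, -1.225]
force: [-2.3, -0.5, 8.3]
width: 0.005
```

move_arm(
  series=[
    {"x": 0, "y": 0.15, "z": 0, "rx": 0, "ry": 0, "rz": 0},
    {"x": 0, "y": 0.1, "z": 0, "rx": 0, "ry": 0, "rz": 0},
  ],
)

```text
clock: 12.22
position: [0.5903, 0.0811, 0.2131]
ee_rot: [-1.205, 1.222, -1.226]
force: [-4.6, -1.7, 13.0]
width: 0.005
```

move_arm(
  series=[
    {"x": 0, "y": 0.1, "z": -0.02, "rx": 0, "ry": 0, "rz": 0},
  ],
)

```text
clock: 12.35
position: [0.5902, 0.081, 0.213]
ee_rot: [-1.204, 1.222, -1.226]
force: [-3.9, -1.1, 12.6]
width: 0.005
```

move_arm(
  series=[
    {"x": 0, "y": 0.15, "z": -0.02, "rx": 0, "ry": 0, "rz": 0},
    {"x": 0, "y": 0.15, "z": -0.02, "rx": 0, "ry": 0, "rz": 0},
  ],
)

```text
clock: 12.6
position: [0.5902, 0.0811, 0.2122]
ee_rot: [-1.203, 1.22, -1.227]
force: [-4.4, -1.1, 15.2]
width: 0.006
```

move_arm(
  series=[
    {"x": 0, "y": 0.17, "z": -0.02, "rx": 0, "ry": 0, "rz": 0},
    {"x": 0, "y": 0.17, "z": -0.02, "rx": 0, "ry": 0, "rz": 0},
  ],
)

```text
clock: 12.85
position: [0.5902, 0.0811, 0.2115]
ee_rot: [-1.201, 1.219, -1.229]
force: [-5.2, -2.0, 16.5]
width: 0.006
```

move_arm(
  series=[
    {"x": 0, "y": 0.16, "z": -0.02, "rx": 0, "ry": 0, "rz": 0},
    {"x": 0, "y": 0.15, "z": -0.02, "rx": 0, "ry": 0, "rz": 0},
    {"x": 0, "y": 0.15, "z": -0.02, "rx": 0, "ry": 0, "rz": 0},
  ],
)

```text
clock: 13.22
position: [0.5901, 0.0811, 0.2114]
ee_rot: [-1.198, 1.216, -1.231]
force: [-5.2, -1.5, 17.0]
width: 0.005
```

move_arm(
  series=[
    {"x": 0, "y": 0.15, "z": -0.02, "rx": 0, "ry": 0, "rz": 0},
    {"x": 0, "y": 0.15, "z": -0.02, "rx": 0, "ry": 0, "rz": 0},
    {"x": 0, "y": 0.15, "z": -0.02, "rx": 0, "ry": 0, "rz": 0},
    {"x": 0, "y": 0.15, "z": -0.02, "rx": 0, "ry": 0, "rz": 0},
  ],
)

```text
clock: 13.72
position: [0.59, 0.0811, 0.2115]
ee_rot: [-1.193, 1.213, -1.234]
force: [-6.4, -2.3, 17.3]
width: 0.01
```

move_arm(
  series=[
    {"x": 0, "y": 0.15, "z": -0.02, "rx": 0, "ry": 0, "rz": 0},
    {"x": 0, "y": 0.15, "z": -0.02, "rx": 0, "ry": 0, "rz": 0},
    {"x": 0, "y": 0.15, "z": -0.02, "rx": 0, "ry": 0, "rz": 0},
  ],
)

```text
clock: 14.1
position: [0.5899, 0.0811, 0.2114]
ee_rot: [-1.19, 1.21, -1.236]
force: [-5.9, -1.9, 18.6]
width: 0.006
```

move_arm(
  series=[
    {"x": 0, "y": -0.3, "z": 0, "rx": 0, "ry": 0, "rz": 0},
    {"x": 0, "y": -0.6, "z": 0, "rx": 0, "ry": 0, "rz": 0},
    {"x": 0, "y": -0.6, "z": 0, "rx": 0, "ry": 0, "rz": 0},
    {"x": 0, "y": -0.7, "z": 0, "rx": 0, "ry": 0, "rz": 0},
    {"x": 0, "y": -0.8, "z": 0, "rx": 0, "ry": 0, "rz": 0},
    {"x": 0, "y": -1.5, "z": 0, "rx": 0, "ry": 0, "rz": 0},
    {"x": 0, "y": -3, "z": 0, "rx": 0, "ry": 0, "rz": 0},
    {"x": 0, "y": -2, "z": -3, "rx": 0, "ry": 0, "rz": 0},
    {"x": 0, "y": 0, "z": -6, "rx": 0, "ry": 0, "rz": 0},
    {"x": 0, "y": 0, "z": -5, "rx": 0, "ry": 0, "rz": 0},
    {"x": 0, "y": 0, "z": 0, "rx": 0, "ry": 0, "rz": 0},
  ],
)

```text
clock: 15.48
position: [0.4448, 0.0849, 0.3108]
ee_rot: [-1.189, 1.209, -1.236]
force: [0.3, 0.4, 0.3]
width: 0.007
```

```bash
python3 ang.py; python3 - <<'E'
from s import *
t=arm.get_image("top");i=arm.get_image("scene")
cv2.imwrite("pics/s7.png",i[60:300,180:440].repeat(2,0).repeat(2,1));cv2.imwrite("pics/t7.png",t[170:335,180:400].repeat(3,0).repeat(3,1))
k=cv2.inRange(cv2.cvtColor(i,cv2.COLOR_BGR2HSV),(0,0,0),(180,255,45))
for n,im in(('before',cv2.imread('pics/scene0.png')),('now',i)):
    k=cv2.inRange(cv2.cvtColor(im,cv2.COLOR_BGR2HSV),(0,0,0),(180,255,40))[165:192,325:362];ys,xs=np.nonzero(k);print(n,xs.mean()+325,ys.mean()+165,len(xs))
E
```

```text
t 15.47 pos [0.4448 0.0849 0.3108] press mm [-88.  -24.7] F [0.3 0.4 0.3] w 0.007 q [-0.06  0.11 -0.28  1.86  0.04  1.16 -1.94]
delta tool cm [ 3.65 21.23  2.08]
rotvec tool [-0.018  0.009  0.004]
(np.float64(0.03100743298448801), 7, array([  45.1,  -44.9,   90.1,  -89.6,  134.8, -135.3,  179.9]))
before 343.64835164835165 177.5521978021978 364
now 343.5989010989011 177.55494505494505 364
```

View pics/s7.png

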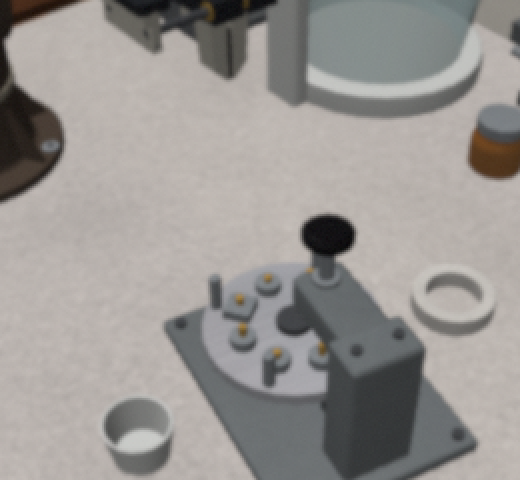

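View pics/t7.png

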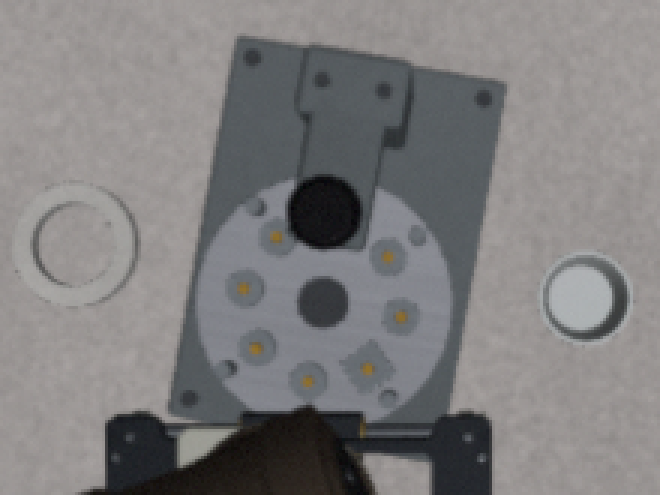

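```bash
python3 -c "
from cell import arm
print(arm.sign_off())"
```

```text
the job is handed in; nothing more can be done
None
```

The job is done and handed in at about 15.6 s of the 61 s; the sign-off gave no verdict.

- **Turret:** The wanted die started two clicks short, so I pushed one peg clockwise through two clicks. Each push stopped just past half-way and the turret sprang in by itself. The highest tool force I read while pushing was about 10 N. The last picture shows the square die three places clockwise of the ram, so the third die anticlockwise from it is under the ram. The dies sit within about 0.1° of the click position.
- **Press:** I pushed the palm cap straight down and felt the rivet at about 21 mm of travel. I then leaned on it for about 1.25 s. The upward force read 16.5 to 18.6 N, with 5 to 6 N sideways; the two together came to at most about 20 N. The forces come from readings at the end of each short move, so a brief peak in between would not show.
- **After release:** The ram is up again, with the cap within 0.1 pixel of where it started in the picture. The gripper touches nothing. The tape and the tub look unmoved in the last pictures; I did not measure them again.

One move call was refused because I had left out zero values, and no motion came from it. One turret reading after the second click was off by 1.3°, because a brass spot on the gripper was counted as a rivet. The later reading, with seven rivets in view and the gripper away, gave the 0.1° result.

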